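# Put the microscope's loose optics into their nests

## Task

Put the microscope's four loose optical parts away: the objective, the eyepiece, the filter cube and the filter slider each go into the nest plate whose recess matches it in shape and size, upright as they stand now, flat on the recess floor and with the cube squarely aligned with its recess. Set each one down gently, never dropping it, and do not push or knock over the small brown stain bottle that stands among them.

Things in the scene. Friction and masses are not known exactly. Their poses are not given: they have to be found in the camera images.
- objective: objective lens: bright steel upright cylinder 26 mm in diameter from the bottom to 38 mm height (with a dark band near 32 mm), then tapering to a 14 mm tip at 54 mm. About 0.16 kg. Loose, stands on its wide end. Origin: centre of the underside; z up along its axis.
- eyepiece: eyepiece: wide black upright cylinder 48 mm in diameter from the bottom to 38 mm height, then bevelled to 40 mm diameter at its 46 mm top, which shows a 26 mm round glass; thin steel ring near its foot. About 0.13 kg. Loose. Origin: centre of the underside; z up along its axis.
- cube: filter cube: black block 42 x 42 mm (x, y), 42 mm high, round windows on two sides and a steel-rimmed 28 mm round green window on top. About 0.15 kg. Loose. Origin: centre of the underside; x and y square to its sides, z up. Any of the four quarter turns will do in its nest.
- slider: filter slider: aluminium bar 84 mm long (x), 26 mm wide (y), 34 mm high, with three black 18 mm discs in a row on top. About 0.14 kg. Loose. Origin: centre of the underside; x along its length, z up. Either way round will do in its nest.
- nest_small_round: fixed white plastic plate, 72 x 72 mm, 14 mm high, with one round, 42 mm diameter recess sunk 10 mm into its top (dark rubber floor 4 mm above the table). Origin: centre of the plate's underside, right below the middle of the recess; z up. The matching part has 8 mm of play all round in it. It may lie anywhere among the other things, at any yaw.
- nest_large_round: fixed white plastic plate, 88 x 88 mm, 14 mm high, with one round, 64 mm diameter recess sunk 10 mm into its top (dark rubber floor 4 mm above the table). Origin: centre of the plate's underside, right below the middle of the recess; z up. The matching part has 8 mm of play all round in it. It may lie anywhere among the other things, at any yaw.
- nest_square: fixed white plastic plate, 82 x 82 mm, 14 mm high, with one square, 58 x 58 mm recess sunk 10 mm into its top (dark rubber floor 4 mm above the table). Origin: centre of the plate's underside, right below the middle of the recess; z up, x and y square to the recess's sides. The matching part has 8 mm of play all round in it. It may lie anywhere among the other things, at any yaw.
- nest_long: fixed white plastic plate, 124 x 66 mm (x, y), 14 mm high, with one oblong, 100 x 42 mm (x, y) recess sunk 10 mm into its top (dark rubber floor 4 mm above the table). Origin: centre of the plate's underside, right below the middle of the recess; z up, x along the recess. The matching part has 8 mm of play all round in it. It may lie anywhere among the other things, at any yaw.
- stain_bottle: small brown glass bottle of stain with a black cap, 38 mm in diameter, 65 mm high, loose and light, standing among the parts; to be left where it is. Origin: centre of its underside. It and the four parts are the tallest things near the work; only a few flat bits up to 7 mm high lie between them, and everything else within 0.75 m of the base in front and to the sides stays below 100 mm.
Mind the look-alikes: they are no part of the job. Leave any red look-alike of the cube alone.

How it is judged:
At the end, for the whole second after the job is handed in: Each part stands in its own nest on the recess floor (underside 1 to 7.5 mm above the nest's), upright within 0.12 rad; objective and eyepiece within 11 mm of the nest's centre, cube and slider within 14 mm; cube square to its recess within 0.3 rad; all at rest (horizontal distance between objective and nest_small_round below 0.011 m and z of objective in the frame of nest_small_round between 0.001 and 0.0075 m and angle between each of objective, eyepiece, cube, slider's own z axis and vertical below 0.12 rad and linear speed of each of objective, eyepiece, cube, slider below 0.02 m/s and angular speed of each of objective, eyepiece, cube, slider below 0.2 rad/s and horizontal distance between eyepiece and nest_large_round below 0.011 m and z of eyepiece in the frame of nest_large_round between 0.001 and 0.0075 m and horizontal distance between cube and nest_square below 0.014 m and z of cube in the frame of nest_square between 0.001 and 0.0075 m and horizontal distance between slider and nest_long below 0.014 m and z of slider in the frame of nest_long between 0.001 and 0.0075 m and (angle between the x axis of cube and the x axis of nest_square, either way round below 0.3 rad or angle between the x axis of cube and the y axis of nest_square, either way round below 0.3 rad)); the robot touches nothing.
It fails at once if objective dropped or thrown: moving faster than 0.6 m/s with no finger touching it (a free fall of about 18 mm) (linear speed of objective above 0.6 m/s and contact force between objective and the fingers below 0.01 N).
It fails at once if eyepiece dropped or thrown: moving faster than 0.6 m/s with no finger touching it (a free fall of about 18 mm) (linear speed of eyepiece above 0.6 m/s and contact force between eyepiece and the fingers below 0.01 N).
It fails at once if cube dropped or thrown: moving faster than 0.6 m/s with no finger touching it (a free fall of about 18 mm) (linear speed of cube above 0.6 m/s and contact force between cube and the fingers below 0.01 N).
It fails at once if slider dropped or thrown: moving faster than 0.6 m/s with no finger touching it (a free fall of about 18 mm) (linear speed of slider above 0.6 m/s and contact force between slider and the fingers below 0.01 N).
It fails at once if the brown stain bottle pushed more than 25 mm from its place or tipped (distance of stain_bottle from where it was at the start of the episode above 0.025 m or angle between stain_bottle's own z axis and vertical above 0.35 rad).
It also fails if it takes over 109 s, if anything falls off the work surface, if the arm or the gripper's body presses on something with over 40 N, if the wrist force passes 120 N, or if a joint passes its speed limit or range.

## Robot

A 6-joint arm with a two-finger parallel gripper is mounted at the origin on the work surface. World frame = base frame: x ahead of the robot, y to its left, z up, the work surface at z = 0. Lengths are in m, angles in rad, forces in N, time in s.
With the tool pointing down it reaches from about 0.225 to 0.725 m from the base axis. Payload 3.1 kg.
Tool frame: the origin (TCP) lies midway between the tips of the shut fingers; the grasp point (between the pads) lies 19 mm behind it; z points along the fingers, y is the line along which they close (so a half turn about z gives the same grasp; the last joint's range is limited). The gripper opens to 85 mm and grips with 20 to 120 N. Pads are 22 mm wide; open, the fingers measure 114 mm over their backs; the gripper's body (76 mm by 85 mm) begins 54 mm behind the grasp point. The pads swing forward as they close: fully open they stand 13 mm farther back than shut.
Start: joints at [-1.396, 0.048, 0.099, 1.622, 0, 1.443], TCP at [0.157, -0.501, 0.231] pointing down, gripper open.
Joint ranges: [-2.91, 2.91], [-0.99, 1.94], [-1.21, 1.42], [-2.12, 2.29], [-1.49, 1.47], [-3.14, 3.14]. Speed limits (rad/s): [2.79, 2.79, 3.14, 3.14, 3.14, 3.14].

## Interface

Orientations are given as a rotation vector (axis times angle).
In Python, from bench import ctrl gives the robot as it stands.
- The arm moves only by the shell command python3 -m creep 'ROWS' [OPENING] [FORCE]. ROWS is text: rows parted by semicolons, each of 6 numbers parted by spaces: the shift along the tool's x, y, z scaled (see below), then the turn, a rotation vector about the tool's x, y, z scaled (see below). A call has 1 to 20 rows; each row is the pose to reach, as a shift and turn from the pose commanded when the call began, along the tool's axes at that moment; what a row does not reach only later rows make up. The controller multiplies each number of a shift by 0.5 m and each number of a turn by 90 degrees. A row lasts 1/12 s, in which the tool goes at most 41.7 mm and 7.16 degrees, less where a joint would pass 70% of its speed; a pose out of reach is approached as far as the arm can. A call with a number of a shift or a turn outside -1 to 1 is refused whole. A call with a gripper value outside its range is refused whole. OPENING is the opening, from 0 (shut) to 1 (fully open), set as the call begins (- or left out, the last holds). The fingers move at their own pace and stop on an object; FORCE is the grip in N (left out, the last holds). Time passes only in rows, so rows that repeat a pose let the fingers close. It gives the time, the measured TCP pose, the force, the opening and the grip force at its end, in the units of the state.
- ctrl.observe(): the state, without advancing time (a new reading comes with each control period).
- ctrl.read_camera(name): name is "scene" or "top" or "wrist"; returns the picture (420x560x3 uint8, red, green, blue); there is no depth.
- ctrl.camera_model(name): a dict with "fov_y" (degrees; the focal length in pixels is half the picture's height over the tangent of half this angle, whatever the lens; pixels are square), "cx", "cy" (the principal point, pixels), "eye" and "rotation" of the camera in the world; the wrist camera has in their place "tool_from_camera" (4x4, takes a point from camera to tool coordinates, whose origin is the TCP and whose axes are the flange's). Camera axes: x right, y down, z forward; pixel columns grow to the right and rows downward; lengths in m; the calibration is good to about 2 mm. The wrist camera is an equidistant fisheye: a pixel r from the principal point sees the ray r / f radians off the axis. A picture is of the moment at which its call begins: read the wrist's pose just before it. camera_model takes no time and is no camera call.
- ctrl.hand_in(): hands the job in; it is judged then, once.
The state is a dict: "time": time; "q": joint angles; "qvel": joint speeds; "joint_efforts": joint torques, N m; "position": TCP position; "tcp_rot": TCP orientation; "force": force on the tool from outside, world axes, zero at the start; "ft_torque": the same for the moment, N m; "opening": finger opening in m; "finger_force": force on a finger pad.
Only numpy, scipy, OpenCV 4.12 (cv2) and the standard library are available. Lean on these libraries where they do the work, as an engineer would, in place of code of your own. Each camera call takes 0.05 s, during which the arm holds its last target. There are 200 camera calls.

## Working session

There is one attempt and no reset: what is moved stays moved. The work goes in short steps, Python scripts to look and compute and a shell command to move; the robot and the scene stay as the last step left them, time stands still between calls to the robot, and variables do not carry over. Pictures are saved under pics/ and viewed, at most 14 in all, crops included, and the job is handed in when it is done.

```bash
mkdir -p pics; ls
python3 - <<'E'
from bench import ctrl
import cv2,numpy as np
np.set_printoptions(precision=4,suppress=True)
s=ctrl.observe();print(s)
for n in("scene","top","wrist"):
    im=ctrl.read_camera(n);cv2.imwrite(f"pics/{n}0.png",im[:,:,::-1]);print(n,ctrl.camera_model(n))
E
```

```text
pics
{'time': 0.0, 'q': array([-1.3958,  0.0488,  0.0976,  1.622 ,  0.    ,  1.443 ]), 'qvel': array([-0.0007, -0.0006, -0.0004,  0.0005, -0.0004,  0.0013]), 'joint_efforts': array([ -0.002 , -33.8783,  32.0016,   0.0203,  -0.0004,  -0.    ]), 'position': array([ 0.1564, -0.5005,  0.2301]), 'tcp_rot': array([-3.1033, -0.4735,  0.0001]), 'force': array([-0.2886, -0.307 ,  0.1658]), 'ft_torque': array([ 0.0144,  0.0029, -0.0002]), 'finger_force': 0.0, 'opening': 0.08541074226056455}
scene {'fov_y': 57.47736779902706, 'cx': 291.2992046604545, 'cy': 214.8833785167786, 'eye': array([ 0.9876, -0.3889,  0.6357]), 'rotation': array([-2.1676, -0.9931,  0.4177])}
top {'fov_y': 52.91077917511119, 'cx': 274.4655182762814, 'cy': 212.49251215330804, 'eye': array([ 0.3029, -0.0198,  1.021 ]), 'rotation': array([-2.1927,  2.0076, -0.2307])}
wrist {'fov_y': 65.70646984690485, 'cx': 281.58516526578734, 'cy': 212.68509424135928, 'tool_from_camera': array([[-0.0003, -0.958 , -0.2869,  0.0736],
       [ 1.    , -0.0005,  0.0005,  0.0011],
       [-0.0006, -0.2869,  0.958 , -0.143 ],
       [ 0.    ,  0.    ,  0.    ,  1.    ]])}
```

View pics/top0.png

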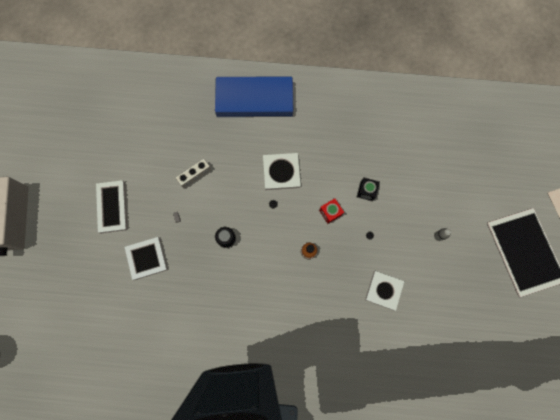

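View pics/scene0.png

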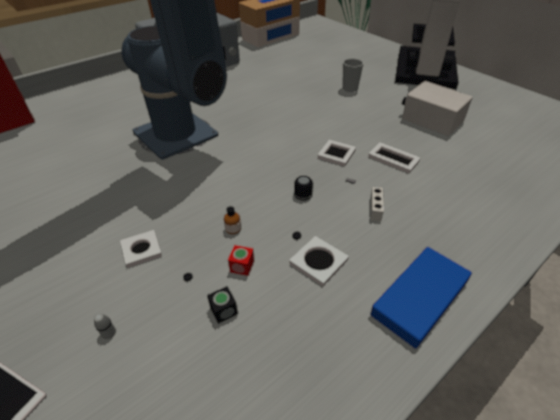

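Candidates in the top view, by description:
- **Objective:** steel (443,234). The flat grey bit (177,217) is too low.
- **Eyepiece:** (225,237). The black dots (273,204) and (369,236) are flat bits.
- **Cube:** black with green window (369,189). The red look-alike is at (332,210).
- **Slider:** (193,172).
- **Nests:** small round (385,290), large round (281,171), square (146,258), long (111,206). The big tray (525,250) is not a nest.
- **Bottle:** (310,250).

```bash
cat > h.py <<'E'
from bench import ctrl
import cv2,numpy as np
from scipy.spatial.transform import Rotation as R
np.set_printoptions(precision=4,suppress=True)
def ray(name,uv,s=None):
    m=ctrl.camera_model(name);f=210/np.tan(np.radians(m['fov_y']/2))
    d=np.array([uv[0]-m['cx'],uv[1]-m['cy']])/f
    if name!='wrist': return m['eye'],R.from_rotvec(m['rotation']).apply([d[0],d[1],1])
    t=np.linalg.norm(d)+1e-12
    v=np.r_[np.sin(t)*d/t,np.cos(t)]
    T=m['tool_from_camera'];r=R.from_rotvec(s['tcp_rot'])
    return s['position']+r.apply(T[:3,3]),r.apply(T[:3,:3]@v)
def pt(name,uv,z,s=None):
    o,d=ray(name,uv,s);return (o+d*(z-o[2])/d[2])[:2]
def pix(name,p,s):  # world -> wrist pixel
    m=ctrl.camera_model(name);f=210/np.tan(np.radians(m['fov_y']/2));T=m['tool_from_camera']
    c=T[:3,:3].T@(R.from_rotvec(s['tcp_rot']).inv().apply(np.array(p)-s['position'])-T[:3,3])
    n=np.hypot(c[0],c[1]);return np.array([m['cx'],m['cy']])+f*np.arctan2(n,c[2])*c[:2]/n
def rect(name,cnt,z,s=None):
    """world centre, size, yaw of long side for a contour at height z"""
    w=np.array([pt(name,p,z,s) for p in cnt.reshape(-1,2)],np.float32)
    (c,sz,a)=cv2.minAreaRect((w*1000).astype(np.float32))
    if sz[0]<sz[1]: sz=sz[::-1];a+=90
    return np.array(c)/1000,np.array(sz),(a+90)%180-90
def go(x,y,z,yaw=None):
    """yaw: deg, wanted direction of closing line (tool y), mod 180. Prints shift/turn in the units of moves."""
    s=ctrl.observe();r=R.from_rotvec(s['tcp_rot']);M=r.as_matrix()
    cur=np.degrees(np.arctan2(M[1,1],M[0,1]))
    t=0 if yaw is None else -((yaw-cur+90)%180-90)  # tool z down
    print('row',r.inv().apply(np.array([x,y,z])-s['position'])/.5,'turnz',t/90,'or',(t-np.sign(t)*180)/90,'q6',s['q'][5],'closeyaw',cur,'tilt',M[:,2],'t',s['time'])
E
python3 - <<'E'
from h import *
im=cv2.imread('pics/top0.png')
hsv=cv2.cvtColor(im,cv2.COLOR_BGR2HSV)
k=6
big=cv2.resize(im,None,fx=k,fy=k,interpolation=cv2.INTER_CUBIC);H=cv2.cvtColor(big,cv2.COLOR_BGR2HSV)
def conts(m,cen,rad):
    z=np.zeros_like(m);cv2.circle(z,(int(cen[0]*k),int(cen[1]*k)),rad*k,255,-1)
    c,_=cv2.findContours(m&z,cv2.RETR_EXTERNAL,cv2.CHAIN_APPROX_NONE)
    c=max(c,key=cv2.contourArea);return (c+.5)/k-.5
white=cv2.inRange(H,(0,0,185),(180,60,255)); dark=cv2.inRange(H,(0,0,0),(180,255,50)); green=cv2.inRange(H,(40,80,40),(90,255,255)); red=cv2.inRange(H,(0,150,40),(18,255,255))
for n,c,r in(('small',(385,290),24),('large',(281,171),28),('square',(146,258),28),('long',(111,206),36)):
    print(n,rect('top',conts(white,c,r),.014),'recess',rect('top',conts(dark,c,r-8),.014))
print('slider',rect('top',conts(cv2.inRange(H,(0,0,165),(180,60,255)),(193,172),24),.034))
print('cubegreen',rect('top',conts(green,(369,189),14),.042))
print('cubedark',rect('top',conts(dark,(369,189),16),.042))
print('eyepiece',rect('top',conts(dark,(225,237),18),.03))
print('bottle',rect('top',conts(red,(310,250),14),.03))
print('objective',pt('top',(443,234),.054))
# scene crops
cr=lambda x,y:cv2.resize(im[y-25:y+25,x-25:x+25],(250,250),interpolation=cv2.INTER_CUBIC)
cv2.imwrite('pics/crop.png',np.vstack([np.hstack([cr(443,234),cr(225,237),cr(369,189)]),np.hstack([cr(193,172),cr(332,210),cr(310,250)])]))
E
```

```text
small (array([ 0.3667, -0.2815]), array([69.7765, 69.7352]), -15.0660400390625) recess (array([ 0.3662, -0.2802]), array([35.8842, 35.1286]), 5.0159912109375)
large (array([ 0.6399, -0.0128]), array([85.7098, 85.6715]), -80.95715141296387) recess (array([ 0.6387, -0.0129]), array([57.1919, 55.5579]), -84.86696720123291)Traceback (most recent call last):
  File "<stdin>", line 12, in <module>
  File "h.py", line 21, in rect
    w=np.array([pt(name,p,z,s) for p in cnt.reshape(-1,2)],np.float32)
                ~~^^^^^^^^^^^^
  File "h.py", line 14, in pt
    o,d=ray(name,uv,s);return (o+d*(z-o[2])/d[2])[:2]
        ~~~^^^^^^^^^^^
  File "h.py", line 6, in ray
    m=ctrl.camera_model(name);f=210/np.tan(np.radians(m['fov_y']/2))
ValueError: time passes only in moves, steps and waits
```

```bash
python3 - <<'E'
s=open('h.py').read()
s=s.replace("def ray(","import functools\ncam=functools.lru_cache(None)(lambda n:ctrl.camera_model(n))\ndef ray(",1).replace("m=ctrl.camera_model(name)","m=cam(name)")
open('h.py','w').write(s)
E
python3 - <<'E'
from h import *
im=cv2.imread('pics/top0.png')
k=6
big=cv2.resize(im,None,fx=k,fy=k,interpolation=cv2.INTER_CUBIC);H=cv2.cvtColor(big,cv2.COLOR_BGR2HSV)
def conts(m,cen,rad):
    z=np.zeros_like(m);cv2.circle(z,(int(cen[0]*k),int(cen[1]*k)),rad*k,255,-1)
    c,_=cv2.findContours(m&z,cv2.RETR_EXTERNAL,cv2.CHAIN_APPROX_NONE)
    c=max(c,key=cv2.contourArea);return (c+.5)/k-.5
white=cv2.inRange(H,(0,0,185),(180,60,255)); dark=cv2.inRange(H,(0,0,0),(180,255,50)); green=cv2.inRange(H,(40,80,40),(90,255,255)); red=cv2.inRange(H,(0,150,40),(18,255,255))
for n,c,r in(('square',(146,258),28),('long',(111,206),36)):
    print(n,rect('top',conts(white,c,r),.014),'recess',rect('top',conts(dark,c,r-8),.014))
print('slider',rect('top',conts(cv2.inRange(H,(0,0,165),(180,60,255)),(193,172),24),.034))
print('cubegreen',rect('top',conts(green,(369,189),14),.042))
print('cubedark',rect('top',conts(dark,(369,189),16),.042))
print('eyepiece',rect('top',conts(dark,(225,237),18),.03))
print('bottle',rect('top',conts(red,(310,250),14),.03))
print('objective',pt('top',(443,234),.054))
cr=lambda x,y:cv2.resize(im[y-25:y+25,x-25:x+25],(250,250),interpolation=cv2.INTER_CUBIC)
cv2.imwrite('pics/crop.png',np.vstack([np.hstack([cr(443,234),cr(225,237),cr(369,189)]),np.hstack([cr(193,172),cr(332,210),cr(310,250)])]))
go(.40,-.40,.20)
E
```

```text
square (array([0.3927, 0.2927]), array([79.8242, 79.6902]), -67.85965919494629) recess (array([0.3922, 0.2918]), array([52.5572, 52.4461]), -67.64599227905273)
long (array([0.512, 0.397]), array([121.727 ,  63.8917]), 12.46285629272461) recess (array([0.5109, 0.3957]), array([93.2228, 35.8721]), 12.470829963684082)
slider (array([0.6054, 0.2102]), array([67.0307, 24.6064]), -48.43446350097656)
cubegreen (array([ 0.6081, -0.2297]), array([19.1811, 18.4762]), 47.38304138183594)
cubedark (array([ 0.6017, -0.2262]), array([50.2987, 44.7198]), -10.892265319824219)
eyepiece (array([0.4576, 0.1043]), array([50.1777, 46.1801]), 50.60268783569336)
bottle (array([ 0.4435, -0.0956]), array([33.9471, 33.4518]), 76.36966705322266)
objective [ 0.5048 -0.4019]
row [ 0.5249 -0.0467  0.061 ] turnz 0.0 or 0.0 q6 1.4430112295164463 closeyaw -72.65055524177305 tilt [-0.0003  0.0019 -1.    ] t 0.15
```

View pics/crop.png

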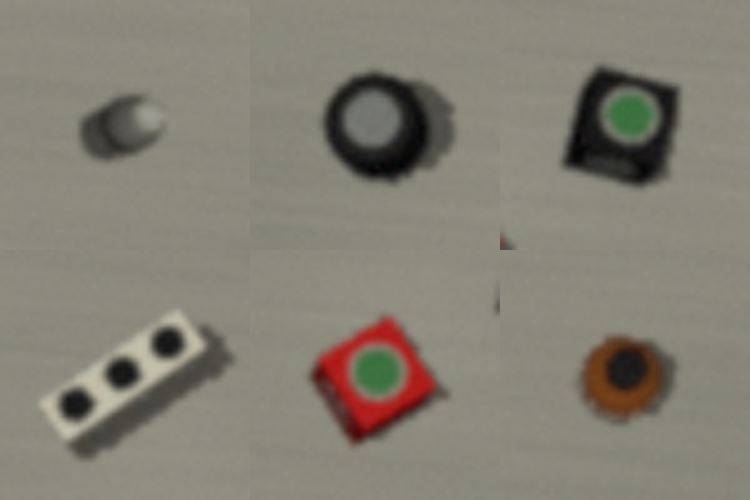

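The crop confirms it: steel cylinder with a tip (objective), black round with grey glass (eyepiece), black cube with a green window turned about -14°, red look-alike, and the slider with three dots. I'll move over the objective.

```bash
python3 -m creep '0.73 0.04 0.05 0 0 0;0.73 0.04 0.05 0 0 0;0.73 0.04 0.05 0 0 0;0.73 0.04 0.05 0 0 0;0.73 0.04 0.05 0 0 0;0.73 0.04 0.05 0 0 0;0.73 0.04 0.05 0 0 0;0.73 0.04 0.05 0 0 0;0.73 0.04 0.05 0 0 0;0.73 0.04 0.05 0 0 0;0.73 0.04 0.05 0 0 0;0.73 0.04 0.05 0 0 0;0.73 0.04 0.05 0 0 0' 1 40
cat >> h.py <<'E'
def look(fn):
    s=ctrl.observe();im=ctrl.read_camera('wrist')[:,:,::-1].copy();cv2.imwrite('pics/'+fn,im);np.save('pics/s.npy',np.r_[s['position'],s['tcp_rot']]);return s,im
def last():
    v=np.load('pics/s.npy');return dict(position=v[:3],tcp_rot=v[3:])
E
python3 -c "
from h import *
s,im=look('w1.png');print(s['position'],pix('wrist',(.51,-.411,.054),s))"
```

```text
time: 1.23
position: [0.5098, -0.4119, 0.2065]
tcp_rot: [3.106, 0.472, -0.001]
force: [-0.3, -0.7, 0.2]
opening: 0.0854
finger_force: 0.0
[ 0.5098 -0.4119  0.2065] [279.3378 196.8946]
```

View pics/w1.png

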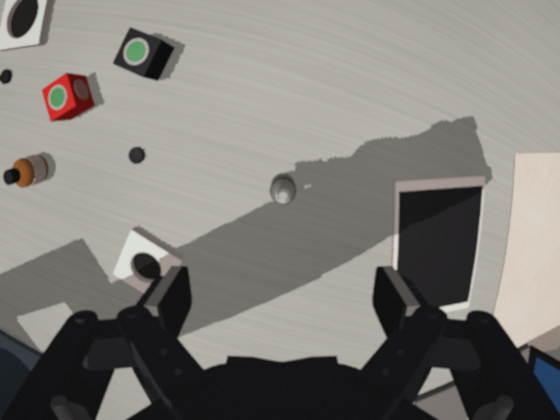

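Bottle (28,172), red cube (68,96), black cube (143,53) and the objective (283,190) are all well apart. I'll zoom in on the objective.

```bash
python3 -c "
from h import *
im=cv2.imread('pics/w1.png')
c=cv2.resize(im[165:215,250:320],None,fx=8,fy=8,interpolation=cv2.INTER_CUBIC);cv2.imwrite('pics/w1c.png',c)
s=last()
for uv in((279,197),(284,197),(284,200)):print(pt('wrist',uv,.054,s))"
```

```text
[ 0.5098 -0.4107]
[ 0.5112 -0.4152]
[ 0.5084 -0.4161]
```

View pics/w1c.png

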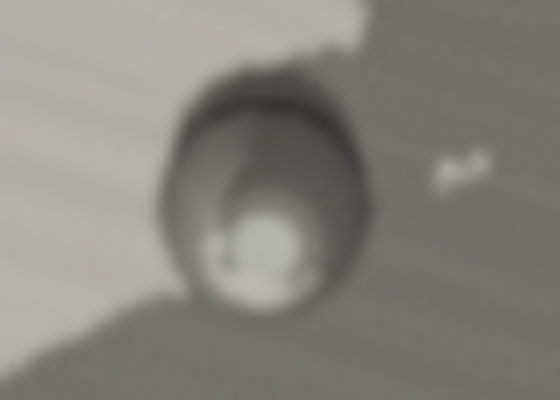

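```bash
python3 -m creep '0.004 0.004 0.1 0 0 0;0.004 0.004 0.18 0 0 0;0.004 0.004 0.26 0 0 0;0.004 0.004 0.33 0 0 0;0.004 0.004 0.37 0 0 0;0.004 0.004 0.386 0 0 0;0.004 0.004 0.386 0 0 0;0.004 0.004 0.386 0 0 0'
python3 -m creep '0 0 0 0 0 0;0 0 0 0 0 0;0 0 0 0 0 0;0 0 0 0 0 0;0 0 0 0 0 0;0 0 0 0 0 0;0 0 0 0 0 0;0 0 0 0 0 0;0 0 0 0 0 0;0 0 0 0 0 0' 0 40
python3 -c "
from h import *
go(.3665,-.281,.15)"
```

```text
time: 1.95
position: [0.5134, -0.4139, 0.015]
tcp_rot: [3.104, 0.472, 0.002]
force: [-0.3, -0.6, 1.1]
opening: 0.085
finger_force: 0.0
time: 2.78
position: [0.5141, -0.413, 0.0146]
tcp_rot: [3.104, 0.474, 0.002]
force: [-0.4, 1.1, 6.2]
opening: 0.0244
finger_force: 39.9
row [-0.2026 -0.3397 -0.2715] turnz 0.0 or 0.0 q6 2.060030097030999 closeyaw -72.63969598535996 tilt [ 0.0015 -0.0011 -1.    ] t 2.7833
```

```bash
python3 -m creep '0 0 -0.06 0 0 0;0 0 -0.14 0 0 0;0 0 -0.22 0 0 0;-0.03 -0.06 -0.27 0 0 0;-0.07 -0.12 -0.27 0 0 0;-0.11 -0.18 -0.27 0 0 0;-0.14 -0.24 -0.27 0 0 0;-0.18 -0.3 -0.27 0 0 0;-0.203 -0.34 -0.27 0 0 0;-0.203 -0.34 -0.27 0 0 0;-0.203 -0.34 -0.27 0 0 0;-0.203 -0.34 -0.27 0 0 0'
python3 -c "
from h import *
s,im=look('w2.png')
go(.3665,-.281,.019)"
```

```text
time: 3.78
position: [0.3661, -0.281, 0.148]
tcp_rot: [3.105, 0.474, 0.0]
force: [0.4, -1.3, -2.1]
opening: 0.0243
finger_force: 39.8
row [ 0.0003 -0.0007  0.2583] turnz 0.0 or 0.0 q6 2.038783331154884 closeyaw -72.6552158108118 tilt [ 0.0004 -0.0005 -1.    ] t 3.8333
```

View pics/w2.png

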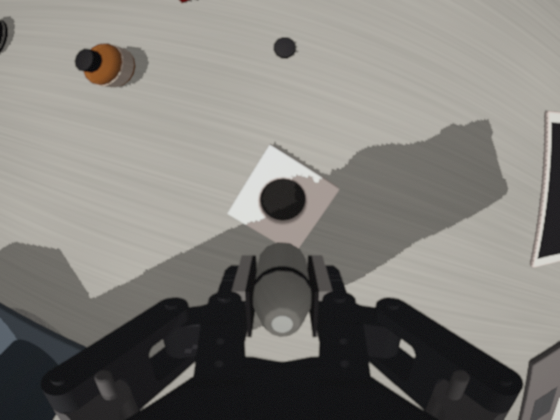

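```bash
python3 -c "
from h import *
s=last();print(pt('wrist',(282.5,199),.014,s), pt('wrist',(283,323),.187,s))"
```

```text
[ 0.3698 -0.2821] [ 0.3644 -0.2833]
```

```bash
python3 -m creep '0.009 0.001 0.08 0 0 0;0.009 0.001 0.16 0 0 0;0.009 0.001 0.22 0 0 0;0.009 0.001 0.245 0 0 0;0.009 0.001 0.255 0 0 0;0.009 0.001 0.26 0 0 0;0.009 0.001 0.261 0 0 0;0.009 0.001 0.261 0 0 0'
python3 -m creep '0 0 0 0 0 0;0 0 0 0 0 0;0 0 0 0 0 0;0 0 0 0 0 0;0 0 0 0 0 0;0 0 0 0 0 0;0 0 -0.08 0 0 0;0 0 -0.16 0 0 0;0 0 -0.24 0 0 0;0 0 -0.3 0 0 0;0 0 -0.3 0 0 0' 1
python3 -c "
from h import *
s,im=look('w3.png')
go(.606,-.228,.16,-14)
go(.606,-.228,.16,76)"
```

```text
time: 4.5
position: [0.3707, -0.2802, 0.0186]
tcp_rot: [-3.105, -0.474, 0.001]
force: [-0.0, 1.5, 0.6]
opening: 0.0246
finger_force: 40.1
time: 5.42
position: [0.3734, -0.283, 0.176]
tcp_rot: [3.094, 0.472, 0.013]
force: [0.9, -0.4, 1.1]
opening: 0.0851
finger_force: 0.0
row [0.4779 0.0358 0.0278] turnz -0.6516930593254207 or 1.3483069406745793 q6 2.047000122863377 closeyaw -72.65237533928787 tilt [ 0.0069 -0.0069 -1.    ] t 5.4667
row [0.4779 0.0358 0.0278] turnz 0.34830694067457935 or -1.6516930593254207 q6 2.047000122863377 closeyaw -72.65237533928787 tilt [ 0.0069 -0.0069 -1.    ] t 5.4667
```

View pics/w3.png

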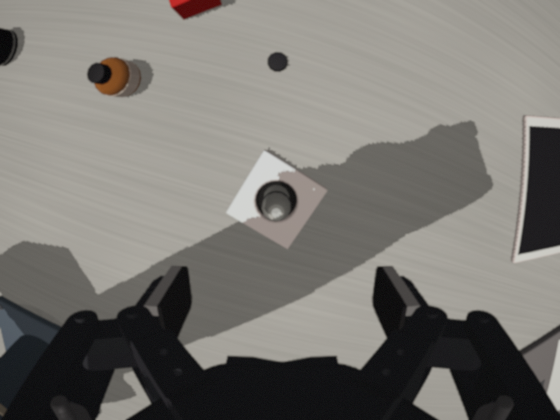

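The objective stands in the small recess at (276,203). Next I go over the cube.

```bash
python3 -m creep '0.08 0.006 0 0 0 -0.07;0.16 0.012 0 0 0 -0.15;0.24 0.018 0 0 0 -0.22;0.32 0.024 0.01 0 0 -0.3;0.4 0.03 0.02 0 0 -0.37;0.44 0.033 0.028 0 0 -0.45;0.478 0.036 0.028 0 0 -0.53;0.478 0.036 0.028 0 0 -0.6;0.478 0.036 0.028 0 0 -0.652;0.478 0.036 0.028 0 0 -0.652;0.478 0.036 0.028 0 0 -0.652;0.478 0.036 0.028 0 0 -0.652'
python3 -c "
from h import *
s,im=look('w4.png')
k=4
b=cv2.resize(im,None,fx=k,fy=k,interpolation=cv2.INTER_CUBIC);H=cv2.cvtColor(b,cv2.COLOR_BGR2HSV)
c,_=cv2.findContours(cv2.inRange(H,(40,80,40),(90,255,255)),cv2.RETR_EXTERNAL,cv2.CHAIN_APPROX_NONE)
for q in c:
  if cv2.contourArea(q)>400: q=(q+.5)/k-.5;print('green px',q.mean((0,1)),rect('wrist',q,.042,s))
print(s['position'],pix('wrist',(.606,-.228,.042),s))
go(.606,-.228,.16,-14)"
```

```text
time: 6.47
position: [0.6031, -0.2256, 0.1527]
tcp_rot: [-2.476, -1.931, 0.001]
force: [-0.1, -1.1, 0.5]
opening: 0.0853
finger_force: 0.0
green px [289.4411 212.8007] (array([ 0.6092, -0.2312]), array([20.0094, 20.0049]), -14.116477966308594)
green px [185.583  128.9863] (array([ 0.5459, -0.1436]), array([19.8063, 19.3249]), -17.34661102294922)
[ 0.6031 -0.2256  0.1527] [284.5686 210.2411]
row [-0.0031  0.0065 -0.0137] turnz -0.0008403430726292842 or 1.9991596569273706 q6 1.354328575510812 closeyaw -14.075630876536637 tilt [-0.001   0.0005 -1.    ] t 6.5167
```

View pics/w4.png

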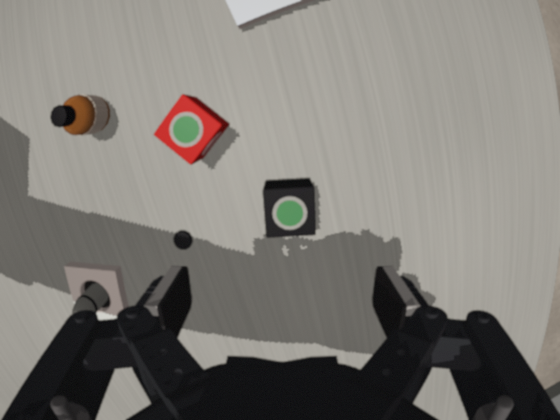

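Cube at (289,213), square to the gripper. Red look-alike (186,129) and bottle (75,115) are clear of the fingers.

```bash
python3 -m creep '-0.008 0.014 0.06 0 0 0;-0.008 0.014 0.13 0 0 0;-0.008 0.014 0.2 0 0 0;-0.008 0.014 0.25 0 0 0;-0.008 0.014 0.272 0 0 0;-0.008 0.014 0.28 0 0 0;-0.008 0.014 0.28 0 0 0'
python3 -m creep '0 0 0 0 0 0;0 0 0 0 0 0;0 0 0 0 0 0;0 0 0 0 0 0;0 0 0 0 0 0;0 0 0 0 0 0;0 0 0 0 0 0;0 0 0 0 0 0;0 0 -0.02 0 0 0;0 0 -0.08 0 0 0;0 0 -0.16 0 0 0;0 0 -0.24 0 0 0;0 0 -0.27 0 0 0;0 0 -0.27 0 0 0' 0 40
python3 -c "
from h import *
go(.3925,.2925,.148,22.35)"
```

```text
time: 7.1
position: [0.609, -0.2312, 0.0133]
tcp_rot: [-2.475, -1.933, 0.001]
force: [0.4, 0.7, 0.8]
opening: 0.0854
finger_force: 0.0
time: 8.27
position: [0.6128, -0.2328, 0.1564]
tcp_rot: [2.467, 1.928, 0.008]
force: [0.7, -0.4, -1.1]
opening: 0.0416
finger_force: 42.1
row [ 0.9133 -0.6813  0.0064] turnz -0.40354854227862896 or 1.596451457721371 q6 1.3492427545793864 closeyaw -13.969368805076611 tilt [ 0.0107 -0.0053 -0.9999] t 8.2667
```

```bash
python3 -m creep '0.04 -0.03 0 0 0 -0.02;0.1 -0.075 0 0 0 -0.05;0.16 -0.12 0 0 0 -0.08;0.22 -0.165 0 0 0 -0.11;0.28 -0.21 0 0 0 -0.14;0.34 -0.25 0 0 0 -0.17;0.4 -0.3 0 0 0 -0.2;0.46 -0.345 0 0 0 -0.23;0.52 -0.39 0 0 0 -0.26;0.58 -0.43 0 0 0 -0.29;0.64 -0.475 0 0 0 -0.32;0.7 -0.52 0 0 0 -0.34;0.76 -0.56 0 0 0 -0.36;0.82 -0.61 0 0 0 -0.38;0.87 -0.645 0 0 0 -0.404;0.9 -0.665 0 0 0 -0.404;0.911 -0.673 0 0 0 -0.404;0.911 -0.673 0 0 0 -0.404;0.911 -0.673 0 0 0 -0.404'
python3 -c "
from h import *
s,im=look('w5.png')
go(.3925,.2925,.148,22.35)"
```

```text
time: 9.85
position: [0.3925, 0.2912, 0.1477]
tcp_rot: [-1.747, -2.61, 0.004]
force: [0.2, -0.3, -0.3]
opening: 0.0416
finger_force: 41.9
row [ 0.0034  0.0004 -0.    ] turnz -0.0001173895187701785 or 1.99988261048123 q6 1.6813251253954529 closeyaw 22.339434943310682 tilt [-0.0011 -0.0016 -1.    ] t 9.9
```

View pics/w5.png

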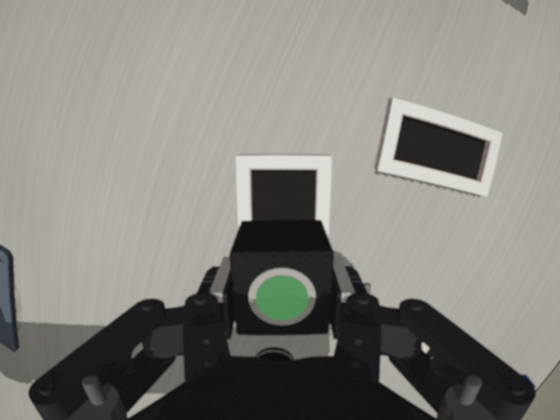

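```bash
python3 -c "
from h import *
s=last();a=pt('wrist',(236,155),.014,s);b=pt('wrist',(331,155),.014,s);r=R.from_rotvec(s['tcp_rot']).as_matrix()
n=r[:2,0]
print(np.linalg.norm(a-b),(a+b)/2-.041*n, pt('wrist',(282,298),.177,s))
q=(pt('wrist',(251,170),.014,s)+pt('wrist',(316,170),.014,s))/2;print(q-.029*n)"
```

```text
0.08147134346773392 [0.3944 0.2912] [0.3926 0.2929]
[0.3949 0.2901]
```

```bash
python3 -m creep '0 0.002 0.08 0 0 0;0 0.002 0.16 0 0 0;0 0.002 0.22 0 0 0;0 0.002 0.245 0 0 0;0 0.002 0.255 0 0 0;0 0.002 0.26 0 0 0;0 0.002 0.261 0 0 0;0 0.002 0.261 0 0 0'
python3 -m creep '0 0 0 0 0 0;0 0 0 0 0 0;0 0 0 0 0 0;0 0 0 0 0 0;0 0 0 0 0 0;0 0 0 0 0 0;0 0 -0.08 0 0 0;0 0 -0.16 0 0 0;0 0 -0.24 0 0 0;0 0 -0.3 0 0 0;0 0 -0.3 0 0 0;0 0 -0.3 0 0 0;0 0 -0.3 0 0 0' 1
python3 -c "
from h import *
s,im=look('w6.png')
go(.603,.21,.16,41)"
```

```text
time: 10.57
position: [0.3922, 0.2895, 0.0198]
tcp_rot: [-1.75, -2.606, 0.009]
force: [-7.3, -4.2, 10.9]
opening: 0.0412
finger_force: 43.8
time: 11.65
position: [0.3939, 0.2924, 0.1679]
tcp_rot: [-1.748, -2.61, 0.0]
force: [-0.6, 0.6, -0.9]
opening: 0.0855
finger_force: 0.0
row [-0.3115  0.3254  0.013 ] turnz -0.20672464848512548 or 1.7932753515148745 q6 1.6816644905299323 closeyaw 22.394781636338713 tilt [-0.0021 -0.0012 -1.    ] t 11.7
```

View pics/w6.png

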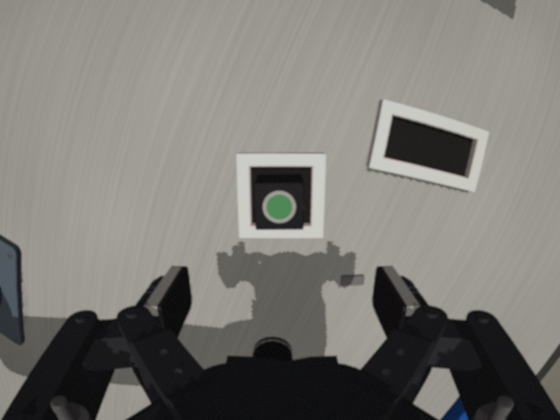

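Cube is square in its recess at (279,207). Now the slider.

```bash
python3 -m creep '-0.05 0.055 0 0 0 -0.02;-0.105 0.11 0 0 0 -0.05;-0.16 0.165 0.01 0 0 -0.08;-0.215 0.22 0.01 0 0 -0.1;-0.27 0.28 0.01 0 0 -0.127;-0.3 0.31 0.01 0 0 -0.127;-0.31 0.325 0.01 0 0 -0.127;-0.31 0.325 0.01 0 0 -0.127;-0.31 0.325 0.01 0 0 -0.127;-0.31 0.325 0.01 0 0 -0.127'
python3 -c "
from h import *
s,im=look('w7.png')
print(pt('top',(192.3,171.2),.034),pix('wrist',(.603,.21,.034),s))
go(.603,.21,.0125,33.8)
k=4
b=cv2.resize(im,None,fx=k,fy=k,interpolation=cv2.INTER_CUBIC);H=cv2.cvtColor(b,cv2.COLOR_BGR2HSV)
c,_=cv2.findContours(cv2.inRange(H,(0,0,0),(180,255,70)),cv2.RETR_EXTERNAL,cv2.CHAIN_APPROX_NONE)
for q in c:
  q=(q+.5)/k-.5;m=q.mean((0,1))
  if m[1]<290 and 60<cv2.contourArea(q.astype(np.float32))<800: print('dark',m,rect('wrist',q,.034,s))
"
```

```text
time: 12.53
position: [0.6017, 0.2112, 0.1618]
tcp_rot: [-1.477, -2.77, 0.003]
force: [0.5, -0.1, 0.0]
opening: 0.0854
finger_force: 0.0
[0.6111 0.2032] [282.3848 204.2964]
row [-0.004   0.0011  0.2998] turnz 0.0008705901235073396 or -1.9991294098764927 q6 1.2121517448540184 closeyaw 33.87835311111565 tilt [-0.0023 -0.0003 -1.    ] t 12.5833
dark [290.3551 245.6489] (array([0.6305, 0.1819]), array([15.3645, 15.3275]), -56.14947509765625)
dark [286.6275 217.2311] (array([0.6126, 0.2023]), array([15.3313, 15.302 ]), -56.1036262512207)
dark [282.8162 187.1225] (array([0.5948, 0.2227]), array([15.5485, 15.2534]), 33.88705062866211)
dark [338.5819   4.9236] (array([0.5469, 0.3767]), array([48.4783, 18.7592]), 38.19731140136719)
```

View pics/w7.png

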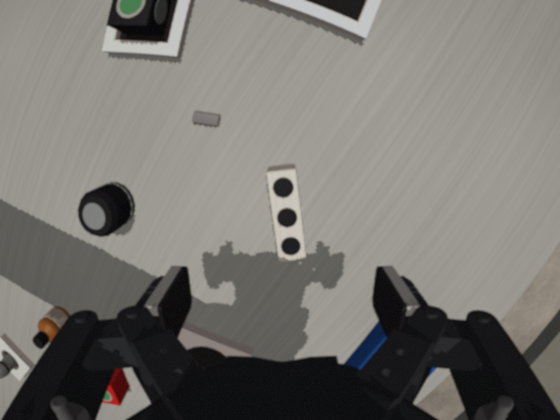

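```bash
python3 -m creep '-0.027 0.008 0.03 0 0 -0.06;-0.027 0.008 0.08 0 0 -0.081;-0.027 0.008 0.15 0 0 -0.081;-0.027 0.008 0.22 0 0 -0.081;-0.027 0.008 0.27 0 0 -0.081;-0.027 0.008 0.29 0 0 -0.081;-0.027 0.008 0.298 0 0 -0.081;-0.027 0.008 0.298 0 0 -0.081'
python3 -m creep '0 0 0 0 0 0;0 0 0 0 0 0;0 0 0 0 0 0;0 0 0 0 0 0;0 0 0 0 0 0;0 0 0 0 0 0;0 0 0 0 0 0;0 0 0 0 0 0;0 0 0 0 0 0;0 0 -0.02 0 0 0;0 0 -0.08 0 0 0;0 0 -0.16 0 0 0;0 0 -0.24 0 0 0;0 0 -0.27 0 0 0;0 0 -0.27 0 0 0;0 0 -0.27 0 0 0;0 0 -0.27 0 0 0' 0 40
python3 -c "
from h import *
go(.511,.3965,.148,102.47)"
```

```text
time: 13.25
position: [0.6132, 0.2023, 0.0141]
tcp_rot: [-1.299, -2.86, 0.001]
force: [0.2, -0.2, -0.7]
opening: 0.085
finger_force: 0.0
time: 14.67
position: [0.6128, 0.2017, 0.1468]
tcp_rot: [-1.299, -2.857, 0.004]
force: [0.6, -0.1, -2.2]
opening: 0.0248
finger_force: 40.9
row [ 0.4274  0.1028 -0.0018] turnz -0.681795581275745 or 1.318204418724255 q6 1.0673491261440282 closeyaw 41.108397685182965 tilt [-0.0041 -0.0008 -1.    ] t 14.6667
```

```bash
python3 -m creep '0.04 0.01 0 0 0 -0.07;0.08 0.02 0 0 0 -0.14;0.13 0.03 0 0 0 -0.21;0.18 0.045 0 0 0 -0.28;0.24 0.06 0 0 0 -0.35;0.3 0.07 0 0 0 -0.42;0.36 0.085 0 0 0 -0.49;0.4 0.095 0 0 0 -0.56;0.42 0.1 0 0 0 -0.63;0.427 0.104 0 0 0 -0.682;0.427 0.104 0 0 0 -0.682;0.427 0.104 0 0 0 -0.682;0.427 0.104 0 0 0 -0.682;0.427 0.104 0 0 0 -0.682'
python3 -c "
from h import *
s,im=look('w8.png')
go(.512,.397,.148,102.47)"
```

```text
time: 15.83
position: [0.5128, 0.396, 0.1481]
tcp_rot: [0.338, -3.122, 0.002]
force: [0.1, -0.1, -1.8]
opening: 0.0251
finger_force: 40.9
row [0.0015 0.0022 0.0011] turnz -0.0010667761479597163 or 1.99893322385204 q6 0.3382289521586277 closeyaw 102.37399014668362 tilt [-0.001  -0.0008 -1.    ] t 15.8833
```

View pics/w8.png

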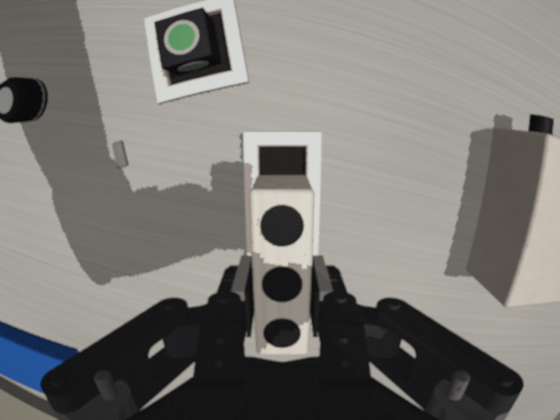

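```bash
python3 -c "
from h import *
s=last();a=pt('wrist',(244,132),.014,s);b=pt('wrist',(321,132),.014,s);n=R.from_rotvec(s['tcp_rot']).as_matrix()[:2,0]
print(np.linalg.norm(a-b),(a+b)/2-.062*n)
for v in (225,284,331):print(pt('wrist',(282,v),.168,s))"
```

```text
0.06532517456408966 [0.5138 0.3956]
[0.4834 0.3886]
[0.5097 0.3943]
[0.5347 0.3998]
```

```bash
python3 -m creep '-0.006 0.002 0.08 0 0 0;-0.006 0.002 0.16 0 0 0;-0.006 0.002 0.22 0 0 0;-0.006 0.002 0.245 0 0 0;-0.006 0.002 0.255 0 0 0;-0.006 0.002 0.26 0 0 0;-0.006 0.002 0.261 0 0 0;-0.006 0.002 0.261 0 0 0'
python3 -m creep '0 0 0 0 0 0;0 0 0 0 0 0;0 0 0 0 0 0;0 0 0 0 0 0;0 0 0 0 0 0;0 0 0 0 0 0;0 0 -0.08 0 0 0;0 0 -0.16 0 0 0;0 0 -0.24 0 0 0;0 0 -0.28 0 0 0;0 0 -0.28 0 0 0;0 0 -0.28 0 0 0;0 0 -0.28 0 0 0' 1
python3 -c "
from h import *
print(pt('wrist',(8,100),.046,last()))
s,im=look('w9.png')
go(.46,.103,.16,45)"
```

```text
time: 16.55
position: [0.5171, 0.3994, 0.0207]
tcp_rot: [-0.341, 3.12, 0.003]
force: [1.0, -0.5, -1.3]
opening: 0.0248
finger_force: 41.3
time: 17.63
position: [0.5152, 0.3984, 0.1578]
tcp_rot: [0.342, -3.122, 0.001]
force: [-0.9, -0.4, -0.9]
opening: 0.085
finger_force: 0.0
[0.4592 0.1106]
row [ 0.2345 -0.5525 -0.0052] turnz 0.6387891614546857 or -1.3612108385453143 q6 0.3373179273190434 closeyaw 102.4910245309217 tilt [-0.0029 -0.0018 -1.    ] t 17.6833
```

View pics/w9.png

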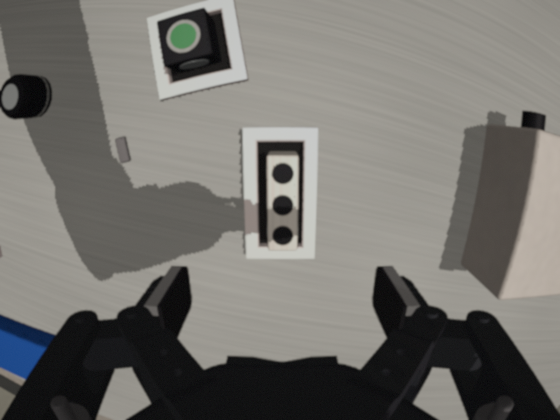

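Slider is in its recess at (283,203). Next is the eyepiece, keeping the current yaw.

```bash
python3 -m creep '0.03 -0.07 0 0 0 0;0.06 -0.14 0 0 0 0;0.09 -0.21 0 0 0 0;0.12 -0.28 0 0 0 0;0.15 -0.35 0 0 0 0;0.18 -0.42 0 0 0 0;0.21 -0.49 0 0 0 0;0.234 -0.553 0 0 0 0;0.234 -0.553 0 0 0 0;0.234 -0.553 0 0 0 0;0.234 -0.553 0 0 0 0'
python3 -c "
from h import *
s,im=look('w10.png')
p=pix('wrist',(.459,.105,.046),s);print(s['position'],p)
k=4
b=cv2.resize(im,None,fx=k,fy=k,interpolation=cv2.INTER_CUBIC);H=cv2.cvtColor(b,cv2.COLOR_BGR2HSV)
z=np.zeros(b.shape[:2],np.uint8);cv2.circle(z,tuple(int(a*k) for a in p),40*k,255,-1)
d=cv2.inRange(H,(0,0,0),(180,255,60))&z
c,h=cv2.findContours(d,cv2.RETR_CCOMP,cv2.CHAIN_APPROX_NONE)
for q,hh in zip(c,h[0]):
  if cv2.contourArea(q)>500: q=(q+.5)/k-.5;print(hh[3],q.mean((0,1)),'z46',rect('wrist',q,.046,s),'z38',rect('wrist',q,.038,s))
"
```

```text
time: 18.6
position: [0.4604, 0.1036, 0.1573]
tcp_rot: [0.341, -3.121, -0.001]
force: [-0.6, 0.1, -0.2]
opening: 0.0851
finger_force: 0.0
[0.4604 0.1036 0.1573] [285.062  207.3433]
-1 [284.5596 202.3408] z46 (array([0.455 , 0.1046]), array([48.9244, 44.7408]), -1.20697021484375) z38 (array([0.4571, 0.1051]), array([50.4624, 46.1474]), -1.206878662109375)
0 [285.2873 207.9869] z46 (array([0.4596, 0.1054]), array([27.9945, 27.8791]), -30.79483413696289) z38 (array([0.4618, 0.1059]), array([28.8746, 28.7555]), -30.794727325439453)
```

```bash
python3 -m creep '0.001 0.004 0.07 0 0 0;0.001 0.004 0.14 0 0 0;0.001 0.004 0.21 0 0 0;0.001 0.004 0.26 0 0 0;0.001 0.004 0.285 0 0 0;0.001 0.004 0.291 0 0 0;0.001 0.004 0.291 0 0 0;0.001 0.004 0.291 0 0 0'
python3 -m creep '0 0 0 0 0 0;0 0 0 0 0 0;0 0 0 0 0 0;0 0 0 0 0 0;0 0 0 0 0 0;0 0 0 0 0 0;0 0 0 0 0 0;0 0 0 0 0 0;0 0 -0.02 0 0 0;0 0 -0.08 0 0 0;0 0 -0.16 0 0 0;0 0 -0.24 0 0 0;0 0 -0.27 0 0 0;0 0 -0.27 0 0 0;0 0 -0.27 0 0 0;0 0 -0.27 0 0 0' 0 40
python3 -c "
from h import *
go(.6415,-.013,.148)"
```

```text
time: 19.32
position: [0.4609, 0.1061, 0.014]
tcp_rot: [-0.344, 3.122, 0.0]
force: [-0.2, -0.5, 0.6]
opening: 0.0854
finger_force: 0.0
time: 20.65
position: [0.459, 0.105, 0.1466]
tcp_rot: [0.341, -3.12, 0.0]
force: [0.1, 0.8, -1.4]
opening: 0.0462
finger_force: 41.7
row [-0.3054 -0.3093 -0.0039] turnz 0.0 or 0.0 q6 -0.135437025827684 closeyaw 102.4805348646612 tilt [-0.0033 -0.0004 -1.    ] t 20.65
```

```bash
python3 -m creep '-0.03 -0.03 0 0 0 0;-0.08 -0.08 0 0 0 0;-0.13 -0.13 0 0 0 0;-0.18 -0.18 0 0 0 0;-0.23 -0.23 0 0 0 0;-0.28 -0.28 0 0 0 0;-0.305 -0.309 0 0 0 0;-0.305 -0.309 0 0 0 0;-0.305 -0.309 0 0 0 0;-0.305 -0.309 0 0 0 0'
python3 -c "
from h import *
s,im=look('w11.png')
p=pix('wrist',(.6405,-.013,.014),s);print(s['position'],p)
k=4
b=cv2.resize(im,None,fx=k,fy=k,interpolation=cv2.INTER_CUBIC);H=cv2.cvtColor(b,cv2.COLOR_BGR2HSV)
z=np.zeros(b.shape[:2],np.uint8);cv2.circle(z,tuple(int(a*k) for a in p),70*k,255,-1)
for n,m in(('white',cv2.inRange(H,(0,0,165),(180,40,255))),('dark',cv2.inRange(H,(0,0,0),(180,255,60)))):
  c,h=cv2.findContours(m&z,cv2.RETR_EXTERNAL,cv2.CHAIN_APPROX_NONE)
  q=max(c,key=cv2.contourArea);q=(q+.5)/k-.5;print(n,q.min((0,1)),q.max((0,1)),rect('wrist',q,.014,s))
cv2.imwrite('pics/w11m.png',cv2.resize(im[100:420,150:420],None,fx=2,fy=2)[:600])
"
```

```text
time: 21.48
position: [0.6406, -0.0122, 0.1457]
tcp_rot: [0.341, -3.118, -0.003]
force: [-0.2, -0.3, -0.4]
opening: 0.0464
finger_force: 41.7
[ 0.6406 -0.0122  0.1457] [281.7969 202.2964]
white [212.875 131.875] [351.375 252.875] (array([ 0.6341, -0.0137]), array([122.2091, 109.3522]), -77.56182956695557)
dark [235.375 217.625] [327.125 271.625] (array([ 0.6818, -0.0062]), array([83.0903, 54.2129]), -64.57388114929199)
```

```bash
python3 -m creep '-0.005 -0.002 0.08 0 0 0;-0.005 -0.002 0.16 0 0 0;-0.005 -0.002 0.22 0 0 0;-0.005 -0.002 0.235 0 0 0;-0.005 -0.002 0.245 0 0 0;-0.005 -0.002 0.255 0 0 0;-0.005 -0.002 0.26 0 0 0;-0.005 -0.002 0.261 0 0 0;-0.005 -0.002 0.261 0 0 0'
```

```text
time: 22.28
position: [0.6468, -0.0132, 0.0201]
tcp_rot: [-0.341, 3.119, -0.001]
force: [-0.8, 0.2, -1.2]
opening: 0.0466
finger_force: 41.7
```

```bash
python3 -m creep '0 0 0 0 0 0;0 0 0.001 0 0 0;0 0 0.001 0 0 0;0 0 0.001 0 0 0'
```

```text
time: 22.62
position: [0.6464, -0.0133, 0.0191]
tcp_rot: [-0.341, 3.12, -0.001]
force: [-0.6, -1.3, 4.9]
opening: 0.0466
finger_force: 42.3
```

```bash
python3 -m creep '0 0 0 0 0 0;0 0 0 0 0 0;0 0 0 0 0 0;0 0 0 0 0 0;0 0 0 0 0 0;0 0 0 0 0 0;0 0 -0.08 0 0 0;0 0 -0.16 0 0 0;0 0 -0.24 0 0 0;0.08 0 -0.28 0 0 0;0.16 0 -0.3 0 0 0;0.24 0 -0.3 0 0 0;0.32 0 -0.3 0 0 0;0.4 0 -0.3 0 0 0;0.48 0 -0.3 0 0 0;0.56 0 -0.3 0 0 0;0.6 0 -0.3 0 0 0;0.6 0 -0.3 0 0 0;0.6 0 -0.3 0 0 0' 1
python3 -c "
from h import *
im=ctrl.read_camera('top')[:,:,::-1]
sc=ctrl.read_camera('scene')[:,:,::-1];cv2.imwrite('pics/scene2.png',sc)
cr=lambda x,y:cv2.resize(im[y-25:y+25,x-25:x+25],(260,260),interpolation=cv2.INTER_CUBIC)
cs=lambda x,y:cv2.resize(sc[y-25:y+25,x-35:x+35],(260,186),interpolation=cv2.INTER_CUBIC)
a=np.hstack([cr(385,290),cr(281,171),cr(146,258)])
b=np.hstack([cv2.resize(cs(141,247),(195,260)),cv2.resize(cs(319,259),(195,260)),cv2.resize(cs(337,152),(195,260)),cv2.resize(cr(111,206),(195,260))])
cv2.imwrite('pics/final.png',np.vstack([a,b]))
H=cv2.cvtColor(im,cv2.COLOR_BGR2HSV);m=cv2.inRange(H,(0,150,40),(18,255,255));m[:, :295]=0;m[:,322:]=0;m[:235]=0
ys,xs=np.nonzero(m);print('bottle px',xs.mean(),ys.mean(),len(xs))
im=cv2.imread('pics/top0.png')
H=cv2.cvtColor(im,cv2.COLOR_BGR2HSV);m=cv2.inRange(H,(0,150,40),(18,255,255));m[:, :295]=0;m[:,322:]=0;m[:235]=0
ys,xs=np.nonzero(m);print('before',xs.mean(),ys.mean(),len(xs))
"
```

```text
time: 24.2
position: [0.3522, -0.0783, 0.1677]
tcp_rot: [-0.339, 3.121, -0.001]
force: [0.5, -0.6, 0.2]
opening: 0.0855
finger_force: 0.0
bottle px nan nan 0
before 308.6779661016949 250.1864406779661 118<string>:11: RuntimeWarning: Mean of empty slice.
  ret = ret.dtype.type(ret / rcount)
```

View pics/final.png

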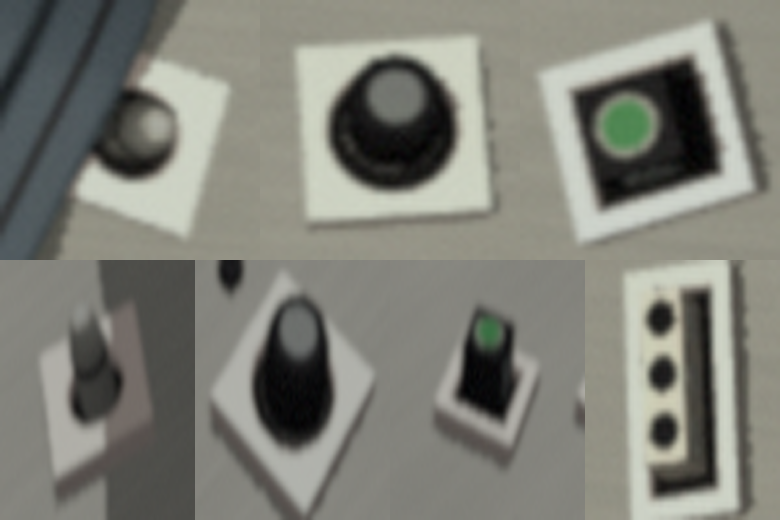

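```bash
python3 -c "
from h import *
for n,uv,z,c in(('obj',(389.8,289.2),.058,(.3667,-.2815)),('eye',(281.5,164.2),.05,(.6399,-.0128)),('cube',(141.2,256.6),.046,(.3927,.2927)),('slider',(105.1,202.5),.038,(.512,.397))):
  p=pt('top',uv,z);print(n,p,p-c)
for f in('scene0','scene2'):
  H=cv2.cvtColor(cv2.imread(f'pics/{f}.png'),cv2.COLOR_BGR2HSV)[200:235,215:250]
  ys,xs=np.nonzero(cv2.inRange(H,(3,120,40),(20,255,255)));print(f,xs.mean(),ys.mean(),len(xs))
print(ctrl.observe()['time'])"
```

```text
obj [ 0.3669 -0.2807] [0.0002 0.0008]
eye [ 0.643 -0.013] [ 0.0031 -0.0002]
cube [0.3916 0.291 ] [-0.0011 -0.0017]
slider [0.5132 0.3998] [0.0012 0.0028]
scene0 16.33582089552239 18.78358208955224 134
scene2 16.388059701492537 18.78358208955224 134
24.3
```

All parts are within about 3 mm of their nest centres and the bottle hasn't moved.

```bash
python3 -c "
from bench import ctrl
print(ctrl.hand_in())"
```

```text
the job is handed in; nothing more can be done
None
```

I put the objective, eyepiece, cube and slider into their matching nests, each within about 3 mm of centre by the top camera and with the stain bottle unmoved, and handed the job in at 24 s; no verdict was returned.

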